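# Lower the ratchet hold-down arm onto a lock case

## Robot

A 7-joint arm with a two-finger parallel gripper is mounted at the origin on the work surface. World frame = base frame: x ahead of the robot, y to its left, z up, the work surface at z = 0. Lengths are in m, angles in rad, forces in N, time in s.
With the tool pointing down it reaches from about 0.4 to 0.875 m from the base axis. Payload 19.3 kg.
Tool frame: the origin (TCP) lies midway between the tips of the shut fingers; the grasp point (between the pads) lies 19 mm behind it (bot.grip_point_offset is the distance from the TCP to the grasp point, in m); z points along the fingers, y is the direction in which the jaws open and shut (so a half turn about z gives the same grasp; the last joint's range is limited). The gripper opens to 85 mm and grips with 20 to 120 N. Pads are 22 mm wide; open, the fingers measure 114 mm over their backs; the gripper's body (76 mm by 85 mm) begins 54 mm behind the grasp point. The pads swing forward as they close: fully open they stand 13 mm farther back than shut.
Start: joints at [-1.258, 0.521, -0.036, 1.599, 0.021, 1.021, -0.113], TCP at [0.233, 0.58, 0.231] pointing down, gripper open.
Joint ranges: [-2.91, 2.91], [-0.3, 2.13], [-1.5, 1.42], [0.17, 2.43], [-1.26, 4.41], [0.16, 1.93], [-2.52, 2.52]. Speed limits (rad/s): [1.89, 1.89, 2.39, 2.39, 3.01, 3.01, 3.01].

## Interface

Orientations are given as [roll, pitch, yaw] about the fixed x, y, z axes, in that order (R = Rz(yaw) Ry(pitch) Rx(roll)).
In Python, from workcell import bot, viewer, workorder gives the robot as it stands.
- The arm moves only by the tool move_arm, never from a script. Its argument "plan" is a list of rows, each a list of 6 numbers: the shift along the tool's x, y, z scaled (see below), then the turn, a rotation vector about the tool's x, y, z scaled (see below). A call has 1 to 5 rows; each row shifts and turns the commanded pose from where the row before left it, along the tool's axes as they then stand; what a row does not reach is not made up. The controller multiplies each number of a shift by 0.025 m and each number of a turn by pi rad. A row lasts 1/10 s, in which the tool goes at most 50 mm and 8.59 degrees, less where a joint would pass 70% of its speed; a pose out of reach is approached as far as the arm can. A call with a number of a shift or a turn outside -1 to 1 is refused whole. A call with a gripper value outside its range is refused whole. "claw" is the closure, from -1 (fully open) to 1 (shut), so that 0 is half open, set as the call begins (left out, the last holds). The fingers move at their own pace and stop on an object; "force" is the grip in N (left out, the last holds). Time passes only in rows, so rows that do not move let the fingers close. It gives the time, the measured TCP pose, the force and the opening at its end, in the units of the state.
- bot.observe(): the state, without advancing time (a new reading comes with each control period).
- viewer.grab_frame(name): name is "scene" or "top" or "wrist"; returns the picture (420x560x3 uint8, red, green, blue); there is no depth.
- viewer.camera_info(name): a dict with "K" (3x3 intrinsics, pixels), "R" (3x3) and "t" (3): a world point X has camera coordinates R X + t. Camera axes: x right, y down, z forward; pixel columns grow to the right and rows downward; lengths in m; the calibration is good to about 2 mm. A picture is of the moment at which its call begins: read the wrist's pose just before it. camera_info takes no time and is no camera call; for the wrist camera it gives the pose at the moment of the call.
- workorder.job_done(): hands the job in, once; it reports no verdict.
The state is a dict: "clock": time; "qpos": joint angles; "qd": joint speeds; "joint_efforts": joint torques, N m; "position": TCP position; "tool_rot": TCP orientation; "force": force on the tool from outside, world axes, zero at the start; "moment": the same for the moment, N m; "grip_width": finger opening in m.
Only numpy, scipy, OpenCV 4.12 (cv2) and the standard library are available. Lean on these libraries where they do the work, as an engineer would, in place of code of your own. Each camera call takes 0.05 s, during which the arm holds its last target.

## Task

On the locksmith's hold-down stand, press the orange pawl tab down with the fingertips until the pawl is clear of the teeth and stays there; then push the blue arm down by its black pad until its rubber foot rests on the lock case, and take the hand away. Leave the pawl free and the lock case in its nest, and do not disturb the other things on the bench.

Things in the scene. Friction and masses are not known exactly. Their poses are not given: they have to be found in the camera images.
- stand: Fixed hold-down stand. Origin on the table under the arm's hinge, z up; the arm runs from the hinge towards the stand's -x. Base plate x -225 to 115, y -55 to 55, 12 mm thick. Hinge axis along y, 95 mm up, between grey cheeks 44 mm long that rise to 115 mm. A grey post at x 68 to 98, y -26 to -14 rises to 162 mm and carries the pawl's pivot.
- hold_arm (a joint): Arm angle, rad: 0 = fully raised (0.62 above level), grows as it is pushed down; 0.62 = level, foot just on the lock case, which stops it firmly. Starts at 0 to 0.05. Blocked at about 0.08 while the pawl is in the teeth. Stiff hinge (friction 1 N m, arm weight about 0.4 N m): stays where it is left; about 4 to 8 N at the pad push it down slowly.
- push_pad (a point): Centre of the top face of the flat black push pad at the end of the blue arm (its toothed brass sector is behind the hinge), 190 mm from the hinge along the arm and 9 mm above the arm's centre line. Pad 70 mm along the arm, 50 mm wide, 12 mm thick, parallel to the arm. It swings on a circle about the hinge axis, from about 213 mm down to 104 mm above the table.
- hinge_axis (a point): Point on the arm's hinge axis midway between the cheeks, 95 mm above the table.
- foot (a point): Centre of the underside of the arm's round rubber foot (30 mm in diameter), 120 mm from the hinge along the arm and 59 mm below the arm's centre line.
- pawl (a joint): Pawl angle in rad: 0 = nose in the teeth (as it starts), grows as its tab is pressed down; the nose is clear of the teeth from about 0.2, end stop at 0.34. No return spring: it is stiff (about 4 N at the tab, more if the arm has first been pushed against it) and stays where it is left.
- tab_top (a point): Centre of the top face of the pawl's orange thumb tab: 34 mm (stand's x) x 28 mm, 7 mm thick, about 175 mm above the table, 4 mm from over the arm's hinge towards the stand's +x. Its pivot lies 71 mm farther along +x and 25 mm lower. Pressed to the stop this point goes down about 25 mm and about 4 mm towards -x.
- lock_case: Loose steel mortice lock case 90 x 60 x 24 mm, 0.5 kg, lying in a nest of 6 mm high rims on the base plate under the foot. Origin at the centre of its underside, long side along x.
- padlock: Bystander: brass padlock 42 x 20 x 63 mm standing with its shackle up, origin under its centre.
- spare_key: Bystander: flat key 66 mm long with a round green head, origin on the table under it.
- lock_cylinder: Bystander: brass lock cylinder 62 x 34 x 17 mm lying on its side, origin on the table under it.
- screwdriver: Bystander: screwdriver 170 mm long with a yellow handle, lying along its x.
- pin_jar: Bystander: amber jar of pins, 48 mm in diameter, 65 mm high, origin under its centre.
- handset: Bystander: green handset 130 x 50 x 25 mm lying flat, origin under its centre.
Not all that is in view belongs to the job. What is shaped like the lock_case but red is not meant.

How it is judged:
By the outcome, as a careful person would: the job done as asked, in the order asked, and still so for the second after the job is handed in, with the robot touching nothing.
It also fails if it takes over 38 s, if anything falls off the work surface, if the arm or the gripper's body presses on something with over 40 N, if the wrist force passes 120 N, or if a joint passes its speed limit or range.

## Working session

There is one attempt and no reset: what is moved stays moved. The work goes in short steps, Python scripts to look and compute and a tool call to move; the robot and the scene stay as the last step left them, time stands still between calls to the robot, and variables do not carry over. Pictures are saved under pics/ and viewed, and the job is handed in when it is done.

Besides the shell and the picture viewer there is one more tool, called after ">>>" by a JSON object that holds its "fn" and its "kwargs". move_arm: Moves the arm, as the interface text tells. Shifts and turns lie within -1 to 1; 1 stands for 0.025 m of shift or pi rad of turn. Its arguments: {"type":"object","properties":{"plan":{"type":"array","items":{"type":"array","items":{"type":"number"}}},"claw":{"type":"number"},"force":{"type":"number"}},"required":["plan"]}

```bash
mkdir -p pics; ls
python3 - <<'E'
from workcell import bot, viewer
import cv2, numpy as np
s=bot.observe(); print(s)
for n in ["scene","top","wrist"]:
    im=viewer.grab_frame(n); cv2.imwrite(f"pics/{n}0.png",im[:,:,::-1])
    c=viewer.camera_info(n); print(n,np.round(c["K"],1).tolist(),np.round(c["R"],3).tolist(),np.round(c["t"],3).tolist())
E
```

```text
pics
{'clock': 0.0, 'qpos': array([-1.25817933,  0.52204688, -0.03631746,  1.59998949,  0.02120864,
        1.02108   , -0.11277036]), 'qd': array([-0.00040334, -0.00063577, -0.00023818,  0.00039389,  0.00155555,
       -0.00053828,  0.00031918]), 'joint_efforts': array([-1.48407522e-03, -9.27104545e+01,  1.97970517e+00, -3.69918001e+01,
        1.79836352e-02,  8.22145696e-03, -6.32537376e-05]), 'position': array([0.23337834, 0.5794406 , 0.23071199]), 'tool_rot': array([-3.14045792e+00,  9.24047531e-05,  2.75879094e+00]), 'force': array([ 1.21549987,  0.41124928, -0.21761793]), 'moment': array([-0.02938638, -0.01128393, -0.06398884]), 'grip_width': 0.08555014706404256}
scene [[528.5, 0.0, 287.2], [0.0, 528.5, 206.8], [0.0, 0.0, 1.0]] [[0.851, 0.525, -0.002], [0.367, -0.598, -0.713], [-0.375, 0.606, -0.702]] [-0.408, -0.047, 1.396]
top [[544.4, 0.0, 273.1], [0.0, 544.4, 210.3], [0.0, 0.0, 1.0]] [[0.002, -1.0, 0.017], [-0.992, -0.004, -0.125], [0.125, -0.016, -0.992]] [0.007, 0.495, 1.31]
wrist [[368.9, 0.0, 283.1], [0.0, 368.9, 212.4], [0.0, 0.0, 1.0]] [[0.375, 0.927, -0.0], [0.877, -0.354, 0.326], [0.302, -0.122, -0.945]] [-0.625, -0.042, 0.381]
```

View pics/scene0.png

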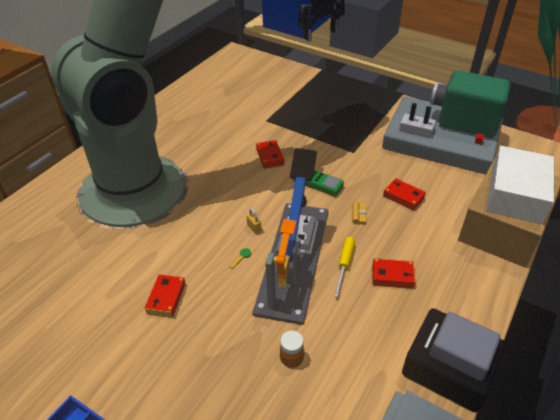

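View pics/top0.png

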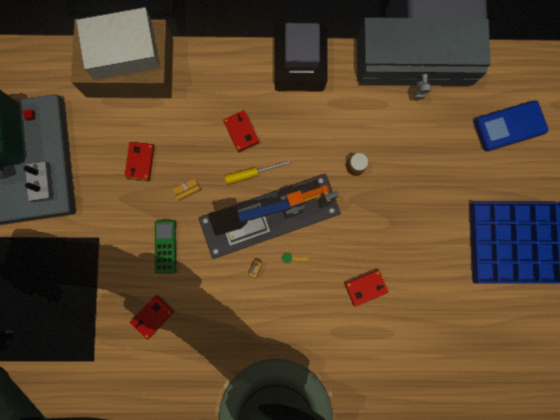

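View pics/wrist0.png

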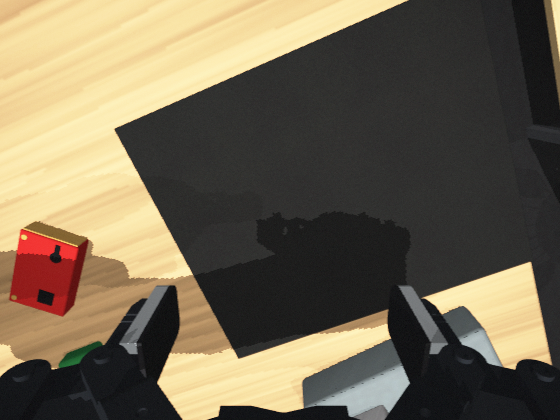

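The scene and top views show the stand near top pixel (270,215). The orange tab is at about (310,195), the blue arm runs left to the black pad at (225,220), and four red lookalikes lie around it. I'll enlarge both views to check.

Run:
```python
import cv2
a=cv2.imread("pics/top0.png")[165:265,190:350]; cv2.imwrite("pics/topc.png",cv2.resize(a,None,fx=5,fy=5,interpolation=cv2.INTER_CUBIC))
a=cv2.imread("pics/scene0.png")[140:325,235:355]; cv2.imwrite("pics/scenec.png",cv2.resize(a,None,fx=3.2,fy=3.2,interpolation=cv2.INTER_CUBIC))
```

```text
(no output)
```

View pics/topc.png

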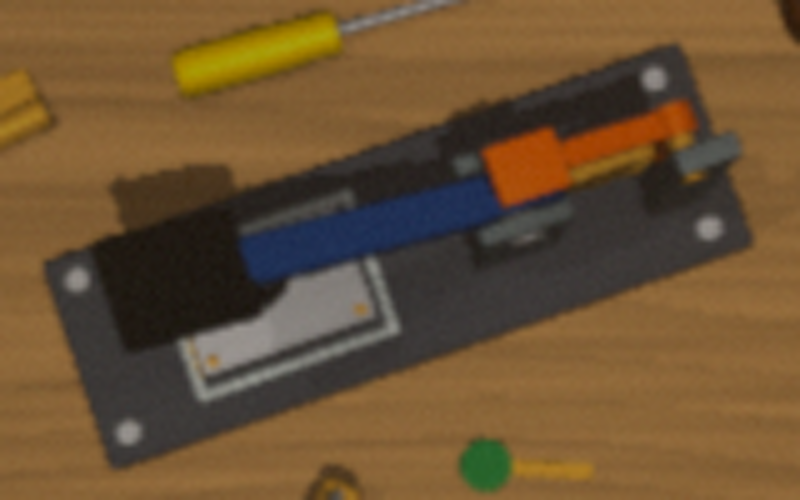

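View pics/scenec.png

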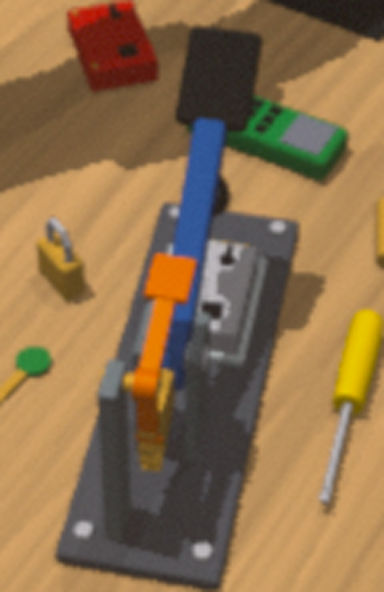

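The enlarged top crop shows the plate corners at crop pixels (680,45), (752,242), (112,467) and (45,262), with the tab near (527,167). The steel-grey case in the nest is the real lock case, and the red ones are decoys. Next I'll measure the pose.

```bash
cat > h.py <<'E'
import numpy as np, cv2
from workcell import bot, viewer
def ray(n,uv,z):
    c=viewer.camera_info(n);K,R,t=map(np.array,(c["K"],c["R"],c["t"]))
    C=-R.T@t; d=R.T@np.linalg.inv(K)@np.array([*uv,1.]); return C+d*(z-C[2])/d[2]
def proj(n,X):
    c=viewer.camera_info(n); p=np.array(c["K"])@(np.array(c["R"])@X+np.array(c["t"])); return p[:2]/p[2]
def tri(u1,n1,u2,n2):
    A=[];b=[]
    for n,uv in((n1,u1),(n2,u2)):
        c=viewer.camera_info(n);K,R,t=map(np.array,(c["K"],c["R"],c["t"]))
        C=-R.T@t;d=R.T@np.linalg.inv(K)@np.array([*uv,1.]);d/=np.linalg.norm(d)
        P=np.eye(3)-np.outer(d,d);A.append(P);b.append(P@C)
    X=np.linalg.lstsq(np.vstack(A),np.hstack(b),rcond=None)[0]; return X
E
python3 - <<'E'
from h import *
pc=np.array([(680,45),(752,242),(112,467),(45,262)])/5+[190-.4,165-.4]
W=np.array([ray("top",p,.012) for p in pc]); print(W.round(4))
L=np.array([(.115,-.055),(.115,.055),(-.225,.055),(-.225,-.055)])
# decide side: post y -20
for s in (1,-1):
    l=L*[1,s]; 
    a=l-l.mean(0); b=W[:,:2]-W[:,:2].mean(0)
    th=np.arctan2((a[:,0]*b[:,1]-a[:,1]*b[:,0]).sum(),(a*b).sum())
    R=np.array([[np.cos(th),-np.sin(th)],[np.sin(th),np.cos(th)]])
    o=W[:,:2].mean(0)-R@l.mean(0)
    print(s,th,o,(R@l.T).T+o-W[:,:2])
    for nm,X in dict(tab=(.004,0,.175),post=(.083,-.02,.162),hinge=(0,0,.095),case=(-.12,0,.036)).items():
        x=np.r_[o+R@np.array(X[:2]),X[2]]; print(nm,x.round(4),proj("top",x).round(1),proj("scene",x).round(1))
    if s>0: print('')
for n in("top","scene"):
    im=viewer.grab_frame(n); hsv=cv2.cvtColor(im,cv2.COLOR_RGB2HSV)
    m=cv2.inRange(hsv,(5,200,150),(16,255,255))
    k,l,st,c=cv2.connectedComponentsWithStats(m)
    for i in range(1,k):
        if st[i,4]>40: print(n,st[i],c[i])
E
```

```text
[[ 0.5912 -0.1241  0.012 ]
 [ 0.4912 -0.1593  0.012 ]
 [ 0.378   0.1586  0.012 ]
 [ 0.4796  0.1935  0.012 ]]
1 -1.2302305353675076 [ 0.50337225 -0.03466196] [[-0.10125371 -0.03728327]
 [ 0.10243607  0.03457567]
 [ 0.10205581  0.037202  ]
 [-0.10323817 -0.03449441]]
tab [ 0.5047 -0.0384  0.175 ] [295.5 197.8] [287.8 224.8]
post [ 0.5122 -0.1196  0.162 ] [331.5 195.5] [269.1 257. ]
hinge [ 0.5034 -0.0347  0.095 ] [291.9 203.4] [288.3 249.4]
case [0.4633 0.0784 0.036 ] [244.5 222.7] [298.9 228. ]

-1 -1.2313611746856288 [ 0.50331363 -0.0346827 ] [[ 0.00226806 -0.00066374]
 [-0.00144811 -0.00217205]
 [-0.00146597  0.00058248]
 [ 0.00064602  0.00225331]]
tab [ 0.5046 -0.0385  0.175 ] [295.5 197.8] [287.8 224.8]
post [ 0.5121 -0.1196  0.162 ] [331.5 195.6] [269. 257.]
hinge [ 0.5033 -0.0347  0.095 ] [291.9 203.4] [288.2 249.4]
case [0.4634 0.0785 0.036 ] [244.5 222.7] [299. 228.]
top [287 186  41  19 272] [303.69117647 195.11764706]
scene [276 220  20  43 337] [285.07121662 237.72106825]
scene [145 305  28   7  50] [161.74 308.48]
```

The fit is good: residuals are at most 2.3 mm. The predicted tab centre in the top crop, (527,164), matches the image at (527,167), and the post top matches too. The stand origin is (0.503,-0.035) with yaw -1.231. Next I'll shut the fingers, rise, and align tool x with the stand's -x.

>>> {"fn": "move_arm", "kwargs": {"plan": [[0,0,-0.6,0,0,0.045],[0,0,-0.6,0,0,0.045],[0,0,-0.6,0,0,0.045],[0,0,-0.6,0,0,0.045],[0,0,-0.6,0,0,0.045]], "claw": 1, "force": 60}}

```text
clock: 0.75
position: [0.2334, 0.5797, 0.3068]
tool_rot: [-3.141, 0.0, 2.046]
force: [0.7, 0.4, 0.2]
grip_width: 0.0125
```

>>> {"fn": "move_arm", "kwargs": {"plan": [[0,0,0,0,0,0.045],[-0.8,0,0,0,0,0],[-0.8,0,0,0,0,0],[-0.8,0,0,0,0,0],[-0.8,0,0,0,0,0]]}}

```text
clock: 1.25
position: [0.2603, 0.5035, 0.3062]
tool_rot: [-3.141, 0.0, 1.911]
force: [0.2, -0.8, 0.5]
grip_width: 0.0001
```

>>> {"fn": "move_arm", "kwargs": {"plan": [[-1,0.1,0,0,0,0],[-1,0.1,0,0,0,0],[-1,0.1,0,0,0,0],[-1,0.1,0,0,0,0],[-1,0.1,0,0,0,0]]}}

```text
clock: 1.75
position: [0.3139, 0.3896, 0.3063]
tool_rot: [-3.142, -0.0, 1.911]
force: [0.2, -0.8, 0.8]
grip_width: -0.0001
```

>>> {"fn": "move_arm", "kwargs": {"plan": [[-1,0.1,0,0,0,0],[-1,0.1,0,0,0,0],[-1,0.1,0,0,0,0],[-1,0.1,0,0,0,0],[-1,0.1,0,0,0,0]]}}

```text
clock: 2.25
position: [0.3673, 0.2759, 0.3064]
tool_rot: [3.142, -0.0, 1.911]
force: [0.8, -0.0, 0.6]
grip_width: 0.0
```

>>> {"fn": "move_arm", "kwargs": {"plan": [[-1,0.1,0,0,0,0],[-1,0.1,0,0,0,0],[-1,0.1,0,0,0,0],[-1,0.1,0,0,0,0],[-1,0.1,0,0,0,0]]}}

```text
clock: 2.75
position: [0.4207, 0.1623, 0.3064]
tool_rot: [3.141, -0.0, 1.911]
force: [0.8, -0.3, -0.3]
grip_width: -0.0
```

>>> {"fn": "move_arm", "kwargs": {"plan": [[-1,0.1,0,0,0,0],[-1,0.1,0,0,0,0],[-1,0.1,0,0,0,0],[-1,0.1,0,0,0,0],[-1,0.1,0,0,0,0]]}}

```text
clock: 3.25
position: [0.4742, 0.0486, 0.3064]
tool_rot: [3.141, -0.0, 1.911]
force: [0.6, -0.1, -0.6]
grip_width: 0.0002
```

>>> {"fn": "move_arm", "kwargs": {"plan": [[-0.88,0,0,0,0,0],[-0.88,0,0.2,0,0,0],[-0.88,0,0.6,0,0,0],[-0.88,0,1,0,0,0],[0,0,0.6,0,0,0]]}}

```text
clock: 3.75
position: [0.5032, -0.036, 0.245]
tool_rot: [-3.141, 0.001, 1.907]
force: [-0.4, 0.3, -0.3]
grip_width: 0.0003
```

Run:
```python
from h import *
s=bot.observe();print(s["position"],s["qpos"])
ims=[viewer.grab_frame(n) for n in("wrist","scene")]
cv2.imwrite("pics/w1.png",ims[0][:,:,::-1])
cv2.imwrite("pics/s1.png",cv2.resize(ims[1][100:330,200:400,::-1],None,fx=2.5,fy=2.5))
c=viewer.camera_info("wrist");print(-np.array(c["R"]).T@c["t"])
o=np.array([.5033,-.0347]);th=-1.2314;R=np.array([[np.cos(th),-np.sin(th)],[np.sin(th),np.cos(th)]])
print("stand",R.T@(s["position"][:2]-o), "tab px",proj("wrist",np.r_[o+R@[.004,0],.175]))
```

```text
[ 0.50324069 -0.03604183  0.24504535] [-0.43644919  0.347189    0.50232507  1.91514192 -0.20437126  0.92987781
  0.50038754]
[0.47557919 0.04555212 0.38730586]
stand [ 0.00124554 -0.00050264] tab px [283.27286148 236.57880086]
```

View pics/w1.png

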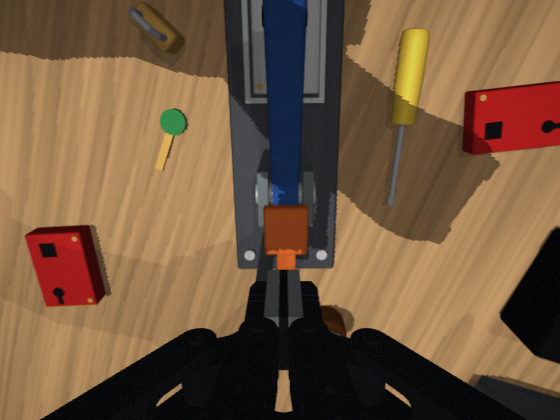

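View pics/s1.png

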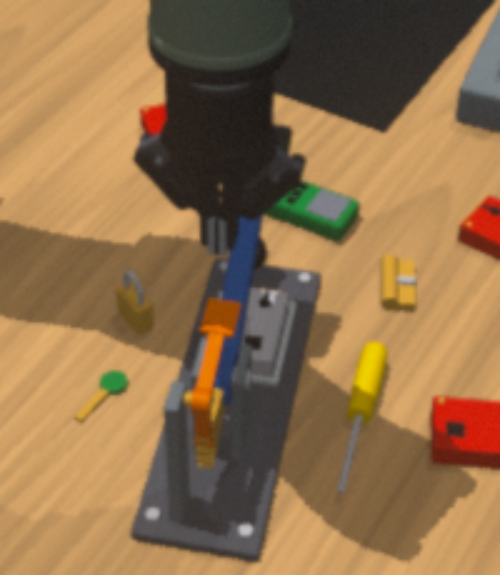

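The wrist view shows the tab centred at about (286,230), against a prediction of (283,237). That is within about 2 mm in y and 4 mm in x, and the fingers sit well over it. I'll nudge by 1.5 mm and descend.

>>> {"fn": "move_arm", "kwargs": {"plan": [[0.05,0.06,0.8,0,0,0],[0,0,0.8,0,0,0],[0,0,0.5,0,0,0],[0,0,0.2,0,0,0],[0,0,0.1,0,0,0]]}}

```text
clock: 4.35
position: [0.5044, -0.0316, 0.1866]
tool_rot: [3.141, -0.0, 1.911]
force: [0.3, -0.3, -0.4]
grip_width: 0.0001
```

>>> {"fn": "move_arm", "kwargs": {"plan": [[0,0,0.1,0,0,0],[0,0,0.1,0,0,0],[0,0,0.1,0,0,0],[0,0,0.1,0,0,0],[0,0,0.1,0,0,0]]}}

```text
clock: 4.85
position: [0.5043, -0.0316, 0.1738]
tool_rot: [3.141, -0.0, 1.911]
force: [-1.4, 2.0, 4.1]
grip_width: 0.0002
```

>>> {"fn": "move_arm", "kwargs": {"plan": [[0,0,0.1,0,0,0],[0,0,0.1,0,0,0],[0,0,0.1,0,0,0],[0,0,0.1,0,0,0],[0,0,0.1,0,0,0]]}}

```text
clock: 5.35
position: [0.5042, -0.0316, 0.1611]
tool_rot: [3.142, -0.0, 1.911]
force: [-1.1, 3.9, 4.8]
grip_width: -0.0001
```

>>> {"fn": "move_arm", "kwargs": {"plan": [[0,0,0.06,0,0,0],[0,0,0.06,0,0,0],[0,0,0.06,0,0,0],[0,0,0.06,0,0,0],[0,0,0,0,0,0]]}}

```text
clock: 5.85
position: [0.5042, -0.0318, 0.1551]
tool_rot: [-3.141, 0.0, 1.911]
force: [-0.3, 1.2, 1.6]
grip_width: -0.0002
```

>>> {"fn": "move_arm", "kwargs": {"plan": [[0,0,0.03,0,0,0],[0,0,0.03,0,0,0],[0,0,0,0,0,0]]}}

```text
clock: 6.15
position: [0.5042, -0.0318, 0.1538]
tool_rot: [-3.142, 0.0, 1.91]
force: [-0.5, 3.5, 2.1]
grip_width: -0.0001
```

>>> {"fn": "move_arm", "kwargs": {"plan": [[0,0,-0.3,0,0,0],[0,0,-1,0,0,0],[0,0,-1,0,0,0],[0,0,-1,0,0,0],[0,0,-0.6,0,0,0]]}}

```text
clock: 6.65
position: [0.5046, -0.0323, 0.2535]
tool_rot: [3.14, 0.001, 1.91]
force: [-0.1, -0.1, -0.1]
grip_width: -0.0001
```

Run:
```python
from h import *
s=bot.observe();print(s["position"],s["force"])
ims=[viewer.grab_frame(n) for n in("wrist","scene")]
cv2.imwrite("pics/w2.png",ims[0][:,:,::-1])
cv2.imwrite("pics/s2.png",cv2.resize(ims[1][100:330,200:400,::-1],None,fx=2.5,fy=2.5))
o=np.array([.5033,-.0347]);th=-1.2314;R=np.array([[np.cos(th),-np.sin(th)],[np.sin(th),np.cos(th)]])
for z,x in ((.175,.004),(.15,0)): X=np.r_[o+R@[x,0],z]; print(proj("wrist",X),(proj("scene",X)-[200,100])*2.5)
```

```text
[ 0.50458708 -0.03230236  0.2534936 ] [-0.07456706 -0.12270546 -0.12654764]
[277.67661102 232.19417521] [219.4117951  311.93698378]
[278.00121347 213.58309399] [220.49032427 329.50413596]
```

View pics/s2.png

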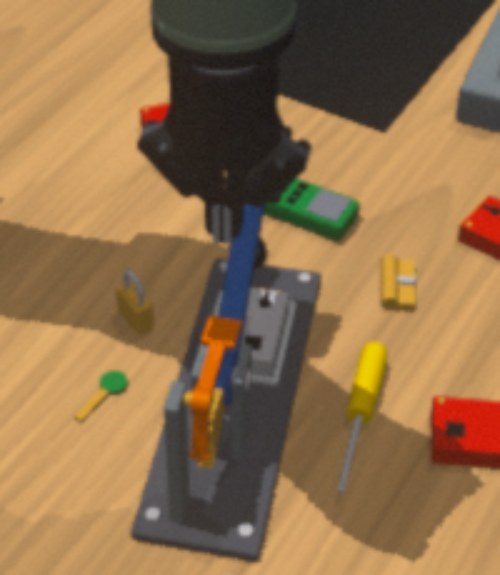

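View pics/w2.png

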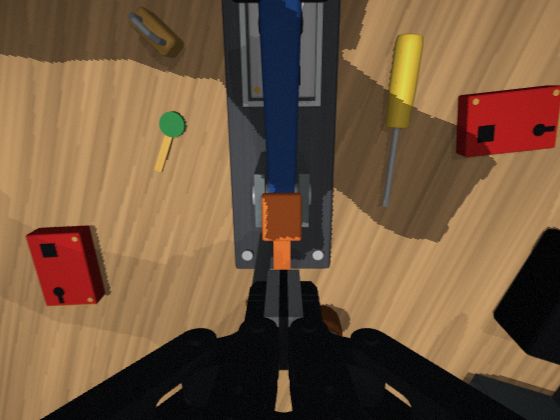

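The tab has dropped: in the scene crop it moved from (220,316) to (221,332), with the end stop predicted at (220,329.5). Contact was at 0.175 m and the tip went down to 0.1538 m, so the pawl is at about 0.3 rad, well past 0.2, and it stays there. Next I'll go over the pad.

>>> {"fn": "move_arm", "kwargs": {"plan": [[0.6,-0.08,-0.6,0,0,0],[1,0,-0.3,0,0,0],[1,0,0,0,0,0],[1,0,0,0,0,0],[1,0,0,0,0,0]]}}

```text
clock: 7.25
position: [0.4634, 0.0766, 0.2735]
tool_rot: [-3.141, 0.0, 1.91]
force: [1.3, 0.2, 0.2]
grip_width: 0.0
```

>>> {"fn": "move_arm", "kwargs": {"plan": [[1,0,0,0,0,0],[0.3,0,0,0,0,0],[0,0,0,0,0,0]]}}

```text
clock: 7.55
position: [0.4529, 0.1071, 0.2735]
tool_rot: [-3.141, 0.0, 1.912]
force: [-0.9, -0.5, -0.1]
grip_width: -0.0002
```

Run:
```python
from h import *
s=bot.observe();print(s["position"],s["force"],s["clock"])
ims=[viewer.grab_frame(n) for n in("wrist","scene")]
cv2.imwrite("pics/w3.png",ims[0][:,:,::-1])
cv2.imwrite("pics/s3.png",cv2.resize(ims[1][100:330,200:400,::-1],None,fx=2.5,fy=2.5))
o=np.array([.5033,-.0347]);th=-1.2314;R=np.array([[np.cos(th),-np.sin(th)],[np.sin(th),np.cos(th)]])
print(R.T@(s["position"][:2]-o))
for q in (0,.05):
  a=.62-q
  for r in (155,190,225):
    X=np.r_[o+R@[(-r*np.cos(a)+9*np.sin(a))/1e3,0],(95+r*np.sin(a)+9*np.cos(a))/1e3]; print(q,r,X.round(4),proj("wrist",X),(proj("scene",X)-[200,100])*2.5)
```

```text
[0.45286949 0.10714108 0.27352455] [-0.92456803 -0.47910622 -0.13706569] 7.55
[-0.15053909 -0.00033231]
0 155 [0.463  0.0793 0.1924] [282.52052997 261.43853698] [249.97587346 194.85563746]
0 190 [0.4536 0.1062 0.2127] [282.38868896 233.69563373] [256.73172577 155.80650455]
0 225 [0.4441 0.133  0.2331] [282.21749821 197.67248399] [263.42204713 117.13614353]
0.05 155 [0.4615 0.0838 0.1862] [282.51739666 251.14935428] [250.9314509  196.67263776]
0.05 190 [0.4517 0.1116 0.2051] [282.38788469 220.2842931 ] [257.82129338 158.44734466]
0.05 225 [0.4419 0.1393 0.224 ] [282.22234723 180.83370121] [264.62471616 120.70151369]
```

View pics/s3.png

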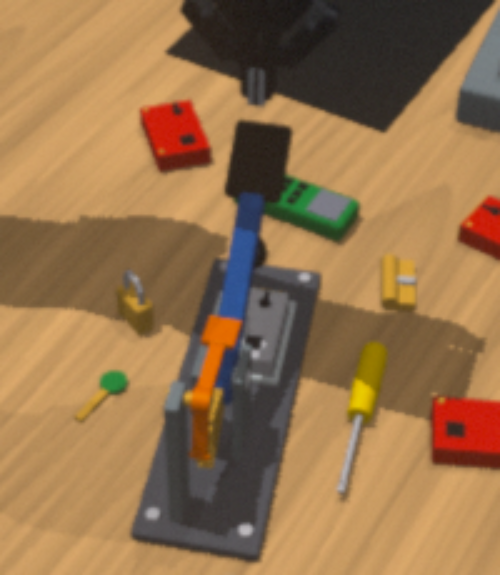

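View pics/w3.png

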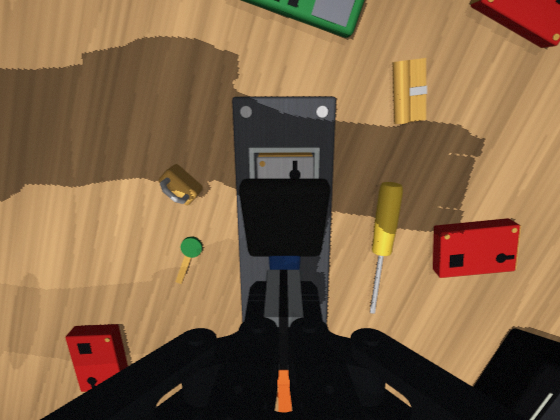

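The wrist view shows the pad spanning rows 180–255, centred on column 284. That fits an arm angle of about 0.05, with the tip over the pad's middle. I'll descend to contact and then follow the circle down.

>>> {"fn": "move_arm", "kwargs": {"plan": [[0,0,0.8,0,0,0],[0,0,0.8,0,0,0],[0,0,0.5,0,0,0],[0,0,0.2,0,0,0],[0,0,0.06,0,0,0]]}}

```text
clock: 8.15
position: [0.4533, 0.1058, 0.2146]
tool_rot: [-3.141, 0.0, 1.909]
force: [0.8, 0.3, -0.9]
grip_width: 0.0001
```

>>> {"fn": "move_arm", "kwargs": {"plan": [[0,0,0.1,0,0,0],[0,0,0.1,0,0,0],[0.04,0,0.12,0,0,0],[0.06,0,0.12,0,0,0],[0.06,0,0.12,0,0,0]]}}

```text
clock: 8.65
position: [0.452, 0.1107, 0.2008]
tool_rot: [3.141, -0.0, 1.911]
force: [-0.0, -0.5, 4.6]
grip_width: 0.0001
```

>>> {"fn": "move_arm", "kwargs": {"plan": [[0.06,0,0.14,0,0,0],[0.07,0,0.14,0,0,0],[0.07,0,0.14,0,0,0],[0.07,0,0.14,0,0,0],[0.07,0,0.14,0,0,0]]}}

```text
clock: 9.15
position: [0.4489, 0.1186, 0.183]
tool_rot: [-3.141, 0.0, 1.911]
force: [0.5, 0.9, 4.6]
grip_width: -0.0001
```

>>> {"fn": "move_arm", "kwargs": {"plan": [[0.06,0,0.16,0,0,0],[0.06,0,0.16,0,0,0],[0.06,0,0.16,0,0,0],[0.06,0,0.16,0,0,0],[0.06,0,0.16,0,0,0]]}}

```text
clock: 9.65
position: [0.4464, 0.1257, 0.1629]
tool_rot: [-3.141, -0.0, 1.911]
force: [-1.4, 0.9, 4.0]
grip_width: 0.0
```

>>> {"fn": "move_arm", "kwargs": {"plan": [[0.05,0,0.16,0,0,0],[0.05,0,0.16,0,0,0],[0.05,0,0.16,0,0,0],[0.05,0,0.16,0,0,0],[0.05,0,0.16,0,0,0]]}}

```text
clock: 10.15
position: [0.4444, 0.1314, 0.1429]
tool_rot: [-3.142, 0.0, 1.91]
force: [-1.2, 0.4, 2.9]
grip_width: 0.0
```

>>> {"fn": "move_arm", "kwargs": {"plan": [[0.03,0,0.16,0,0,0],[0.03,0,0.16,0,0,0],[0.02,0,0.16,0,0,0],[0.02,0,0.16,0,0,0],[0.02,0,0.16,0,0,0]]}}

```text
clock: 10.65
position: [0.4434, 0.1343, 0.123]
tool_rot: [3.142, -0.0, 1.911]
force: [-0.7, 1.9, 3.6]
grip_width: -0.0002
```

>>> {"fn": "move_arm", "kwargs": {"plan": [[0.01,0,0.1,0,0,0],[0.01,0,0.1,0,0,0],[0.01,0,0.1,0,0,0],[0,0,0.06,0,0,0],[0,0,0.06,0,0,0]]}}

```text
clock: 11.15
position: [0.4432, 0.1349, 0.1127]
tool_rot: [-3.142, 0.0, 1.911]
force: [-0.5, 2.2, 2.4]
grip_width: -0.0001
```

Now 1 mm steps, watching for the force rise that means the foot has met the case.

>>> {"fn": "move_arm", "kwargs": {"plan": [[0,0,0.06,0,0,0],[0,0,0.06,0,0,0],[0,0,0.06,0,0,0],[0,0,0.04,0,0,0],[0,0,0.04,0,0,0]]}}

```text
clock: 11.65
position: [0.4432, 0.1349, 0.1062]
tool_rot: [-3.142, 0.0, 1.911]
force: [-0.5, 1.7, 2.7]
grip_width: -0.0002
```

>>> {"fn": "move_arm", "kwargs": {"plan": [[0,0,0.04,0,0,0],[0,0,0.02,0,0,0],[0,0,0,0,0,0]]}}

```text
clock: 11.95
position: [0.4432, 0.1348, 0.1047]
tool_rot: [-3.141, 0.0, 1.91]
force: [-0.7, 0.1, 0.8]
grip_width: -0.0001
```

>>> {"fn": "move_arm", "kwargs": {"plan": [[0,0,0.03,0,0,0],[0,0,0.03,0,0,0],[0,0,0,0,0,0]]}}

```text
clock: 12.25
position: [0.4432, 0.1349, 0.1039]
tool_rot: [3.141, -0.0, 1.91]
force: [-5.6, -0.2, 23.9]
grip_width: -0.0001
```

The force jumped to 24 N at z = 0.1039 m (predicted 0.104 m), so the foot is firmly on the case. I'll lift off.

>>> {"fn": "move_arm", "kwargs": {"plan": [[0,0,-0.05,0,0,0],[0,0,-0.3,0,0,0],[0,0,-1,0,0,0],[0,0,-1,0,0,0],[0,0,-1,0,0,0]]}}

```text
clock: 12.75
position: [0.443, 0.1346, 0.1883]
tool_rot: [-3.141, 0.0, 1.91]
force: [0.3, 0.1, -0.3]
grip_width: 0.0002
```

>>> {"fn": "move_arm", "kwargs": {"plan": [[0,0,-1,0,0,0],[0,0,-1,0,0,0],[1,0,0,0,0,0],[1,0,0,0,0,0],[1,0,0,0,0,0]]}}

```text
clock: 13.25
position: [0.4178, 0.2062, 0.2376]
tool_rot: [3.141, -0.0, 1.91]
force: [0.1, 0.1, -0.5]
grip_width: -0.0
```

>>> {"fn": "move_arm", "kwargs": {"plan": [[1,0,0,0,0,0],[1,0,0,0,0,0],[1,0,0,0,0,0],[0,0,0,0,0,0]]}}

```text
clock: 13.65
position: [0.392, 0.2789, 0.2372]
tool_rot: [-3.141, -0.0, 1.914]
force: [0.3, -1.4, -0.2]
grip_width: 0.0001
```

Run:
```python
from h import *
s=bot.observe();print(s["position"],s["force"],s["clock"])
ims=[viewer.grab_frame(n) for n in("top","scene")]
cv2.imwrite("pics/t4.png",ims[0][:,:,::-1])
cv2.imwrite("pics/t4c.png",cv2.resize(ims[0][165:265,190:350,::-1],None,fx=5,fy=5,interpolation=cv2.INTER_CUBIC))
cv2.imwrite("pics/s4.png",cv2.resize(ims[1][100:330,200:400,::-1],None,fx=2.5,fy=2.5))
o=np.array([.5033,-.0347]);th=-1.2314;R=np.array([[np.cos(th),-np.sin(th)],[np.sin(th),np.cos(th)]])
for a in (0,.03,.06):
  for r in (155,190,225):
    X=np.r_[o+R@[(-r*np.cos(a)+9*np.sin(a))/1e3,0],(95+r*np.sin(a)+9*np.cos(a))/1e3]; print(a,r,(proj("top",X)-[190,165])*5,(proj("scene",X)-[200,100])*2.5)
```

```text
[0.39199189 0.27894546 0.23717133] [ 0.30726534 -1.40526791 -0.24332684] 13.65
0 155 [195.70774817 298.22827144] [255.74643495 242.74619142]
0 190 [123.97775907 323.01228239] [262.85077369 217.75227674]
0 225 [ 52.01983902 347.8750476 ] [269.6825694  193.71720111]
0.03 155 [195.76855392 296.99299694] [255.76496184 239.33903629]
0.03 190 [123.60482163 321.64883857] [262.90976304 213.52540801]
0.03 225 [ 51.09049169 346.42446723] [269.78783031 188.67546933]
0.06 155 [196.11837094 295.65222595] [255.75437876 236.02342947]
0.06 190 [123.58459211 320.15360349] [262.93466384 209.39955376]
0.06 225 [ 50.57552893 344.8155286 ] [269.85456197 183.74117034]
```

View pics/s4.png

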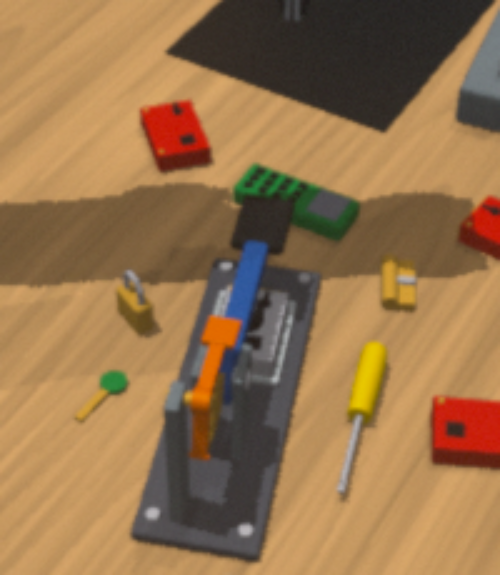

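View pics/t4.png

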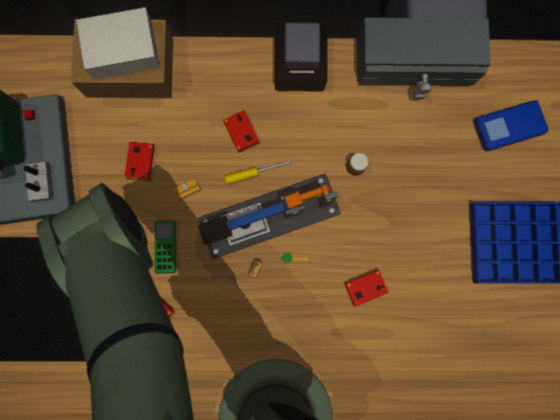

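View pics/t4c.png

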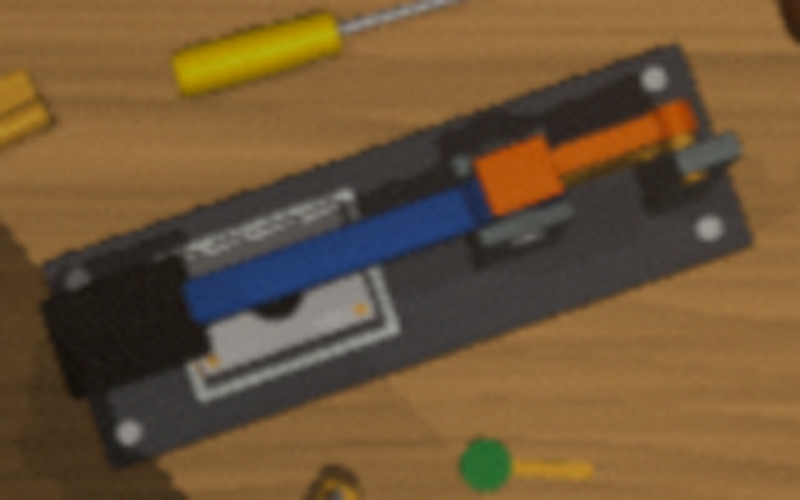

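The pad now sits at scene-crop rows 197–247, where level predicts 194–243, and it is nowhere near raised. The tab is still down at (221,332), and the case's brass dots have not moved from (212,360) and (362,310). The bystanders have not moved either, so I'll hand in.

Run:
```python
from workcell import workorder
print(workorder.job_done())
```

```text
the job is handed in; nothing more can be done
None
```

I pressed the orange tab down with the shut fingertips, then pushed the blue arm down by its black pad until the foot met the lock case. I then took the hand well clear and handed the job in at about 14 s of the 38 s allowed. No verdict was reported.

- **Pawl:** Fingertip travel of about 21 mm puts it at roughly 0.3 rad, against 0.2 needed to clear the teeth. The final pictures show the tab still down. In the wrist view the tab sat 3–10 px off the position I predicted for the stop. I put that down to its tilt and went by the force, travel and scene view.
- **Arm:** It went past the blocked angle at only 3–5 N. The force then jumped to 24 N at a height of 0.1039 m, where 0.104 m was predicted for the foot on the case. With the hand away, the pad stayed level to within about 4 px.
- **Lock case and bench:** The lock case's marks are at the same pixels as before, so it is still in its nest. The bystanders I could see had not moved; I judged this by eye from the pictures. One red decoy was partly hidden by the arm in the last top view, but the scene view shows it unmoved.

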